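Set the backlight shutter to the scribed line and load a sample cup

ROBOT

A 6-joint arm with a two-finger parallel gripper is mounted at the origin on the work surface. World frame = base frame: x ahead of the robot, y to its left, z up, the work surface at z = 0. Lengths are in m, angles in degrees, forces in N, time in s.
With the tool pointing down it reaches from about 0.3 to 0.85 m from the base axis. Payload 4.2 kg.
Tool frame: the origin (TCP) lies at the very end of the fingers, on their centre line; the grasp point (between the pads) lies 19 mm behind it; z points along the fingers, y is the line along which they close (so a half turn about z gives the same grasp; the last joint's range is limited). The gripper opens to 91 mm and grips with 3 to 60 N. Pads are 32 mm wide; open, the fingers measure 118 mm over their backs; the gripper's body (76 mm by 178 mm) begins 60 mm behind the grasp point.
Start: joints at [-67.208, 18.312, 89.639, -0, 72.044, -1.146], TCP at [0.233, -0.526, 0.214] pointing down, gripper open.
Joint ranges: [-177.97, 177.97], [-48.28, 115.42], [12.27, 149.76], [-77.06, 257.06], [2.81, 150.46], [-146.56, 146.56]. Speed limits (degrees/s): [147.25, 147.25, 180, 180, 180, 180].

INTERFACE

Orientations are given as a 3x3 rotation matrix whose columns are the frame's x, y, z axes.
In Python, from cell import arm, eyes gives the robot as it stands. The module is installed in compiled form; this text tells all that it offers.
- The arm moves only by the tool apply_moves, never from a script. Its arguments are lists of equal length, an entry for each row: "angular": the turn, a rotation vector about the tool's x, y, z in degrees, a list of three; "offset": the shift along the tool's x, y, z in cm, a list of three; "fingers": the closure, from -1 (fully open) to 1 (shut). A call has 1 to 20 rows; each row shifts and turns the commanded pose from where the row before left it, along the tool's axes as they then stand; what a row does not reach is not made up. A row lasts 1/10 s, in which the tool goes at most 50 mm and 8.59 degrees, less where a joint would pass 70% of its speed; a pose out of reach is approached as far as the arm can. A call is refused whole if a number of a shift passes 5 or a number of a turn 8.59, either way. A call with a gripper value outside its range is refused whole. The fingers move at their own pace and stop on an object; "squeeze" is the grip in N (left out, the last holds). Time passes only in rows, so rows that do not move let the fingers close. It gives the time, the measured TCP pose, the force, the opening and the grip force at its end, in the units of the state.
- arm.observe(): the state, without advancing time (a new reading comes with each control period).
- eyes.camera(name): name is "side" or "top" or "wrist"; returns the picture (420x560x3 uint8, red, green, blue); there is no depth.
- eyes.camera_model(name): a dict with "vfov" (degrees; the focal length in pixels is half the picture's height over the tangent of half this angle, whatever the lens; pixels are square), "cx", "cy" (the principal point, pixels), "R" (3x3) and "t" (3): a world point X has camera coordinates R X + t; the wrist camera has in their place "hand_eye" (4x4, takes a point from camera to tool coordinates, whose origin is the TCP and whose axes are the flange's). Camera axes: x right, y down, z forward; pixel columns grow to the right and rows downward; lengths in m; the calibration is good to about 2 mm. A picture is of the moment at which its call begins: read the wrist's pose just before it. camera_model takes no time and is no camera call.
- arm.finish_job(): hands the job in; it is judged then, once.
The state is a dict: "time_s": time; "joint_pos": joint angles; "dq": joint speeds; "joint_efforts": joint torques, N m; "ee_pos": TCP position; "tcp_rot": TCP orientation; "wrist_force": force on the tool from outside, world axes, zero at the start; "ft_torque": the same for the moment, N m; "width": finger opening in m; "grasp_force": force on a finger pad.
Only numpy, scipy, OpenCV 4.12 (cv2) and the standard library are available. Lean on these libraries where they do the work, as an engineer would, in place of code of your own. Each camera call takes 0.05 s, during which the arm holds its last target. There are 200 camera calls.

TASK

With a fingertip on its ribbed thumb patch, gently press the thin dark shutter sheet (it cracks above 15 N) and slide it out from the white housing until its front edge lies on the red scribed line, then let go of it. Then set the orange-lidded cup down upright on the white lit window that is left, clear of the red line and the rails, with the shutter still on its line. Do not tip or drop the cup, and leave the blue-lidded cup, the tube rack and the slide box where they are.

Things in the scene. Friction and masses are not known exactly. Their poses are not given: they have to be found in the camera images.
- stage: Backlight stage on levelling feet, fixed, 190 mm (x) by 490 mm (y): two black slotted rails along its y axis (20 mm wide, centred at x = -0.085 and +0.085 m, tops 67 mm above its origin), a white lit window between them, a white housing with circuit boards at the -y end. Origin under the window's centre at the foot of the rails, 0 to 8 mm above the bench (each set-up differs); +y is the way the shutter comes out
- window_center (a point): centre of the white lit window, on its surface (48 mm above the stage's origin); axes as the stage. The window is 150 mm in x and 260 mm in y; at y = +0.130 a rail as high as the others closes it, at y = -0.130 the white housing begins (about 190 mm long, top 87 mm above the stage's origin, parts on it to 102 mm)
- line (a point): middle of the red scribed line, which runs along the stage's x axis across the window and both rails (1.6 mm wide); axes as the stage. The point is given 59 mm above the stage's origin, level with shutter_edge; it differs in y from rig to rig (-10 to +30 mm from the window's centre)
- shutter (a joint): how far the shutter is slid out, m, 0 to 0.160, growing along the stage's +y; it is 0.002 to 0.025 at the start and the line lies 35 to 100 mm further. There is no stop at the line. Sliding it takes about 5 N along the slots; it stays where it is left
- shutter_edge (a point): middle of the shutter's front (+y) edge, level with its upper face (59 mm above the stage's origin); axes as the stage. The shutter is a dark grey acrylic sheet 150 mm wide and 3 mm thick, its sides in the rail slots, its rear always under the housing. The measured height of its face is not exact enough to press by: feel for it
- thumb_patch (a point): centre of the light ribbed thumb patch (36 mm in x, 30 mm in y; flat printed ribs) on the shutter's upper face, 28 mm behind its front edge and moving with it. The sheet is only dragged by friction: too light a touch slips (8 to 10 N of pressure is mostly enough), over 15 N of contact force cracks it. It yields about 1 mm for each 10 N of pressure and springs back
- cup: sample cup to be loaded: clear plastic with white agar and an orange lid, loose on the bench; 50 mm tall, base 48 mm across, lid 58 mm across and 8 mm thick (42 to 50 mm above the base), 40 to 85 g. Origin at the centre of its underside, z up
- cup_blue: same cup with a blue lid, to be left alone; at least 125 mm from the other cup, centre to centre; origin at the centre of its underside
- rack: purple tube rack with six blue-capped tubes, 75 by 150 mm, 117 mm tall, loose; to be left alone; origin at the centre of its underside
- slide_box: small cardboard box with a white lid, 82 by 62 mm, 34 mm tall, loose; to be left alone; origin at the centre of its underside

How it is judged (in metres and radians):
On the way, in this order (a step that is already met when the one before it is completed fails the run):
1. the shutter's front edge lies on the red line (within 2 mm), at rest and let go of (y of shutter_edge in the frame of line between -0.002 and 0.002 m and contact force between the fingers and shutter below 0.1 N and velocity of joint shutter between -0.005 and 0.005 m/s), for 0.3 s.
2. the orange-lidded cup stands on the lit window (z of cup in the frame of window_center between -0.003 and 0.004 m and x of cup in the frame of window_center between -0.051 and 0.051 m and y of cup in the frame of line above 0.024 m and y of cup in the frame of window_center below 0.106 m and angle between cup's own z axis and vertical below 0.1 rad), for 0.2 s.
At the end, for the whole second after the job is handed in: The shutter's front edge is within 2 mm of the red line; the orange-lidded cup stands upright (within 0.1 rad) and at rest on the lit window, its centre at least 24 mm past the line, within 51 mm of the window's long centre line and 106 mm of its middle along it (all of step 2 and y of shutter_edge in the frame of line between -0.002 and 0.002 m and linear speed of cup below 0.02 m/s); the robot touches nothing.
It fails at once if the shutter is pressed with more than 15 N (contact force between any of the fingers, the arm and shutter above 15 N).
It fails at once if the orange-lidded cup is tipped (angle between cup's own z axis and vertical above 0.5 rad).
It fails at once if the orange-lidded cup is dropped (falls more than about 13 mm) (contact force between the fingers and cup below 0.05 N and linear speed of cup above 0.5 m/s).
It fails at once if the blue-lidded cup, the tube rack or the slide box is moved (distance of any of cup_blue, rack, slide_box from where it was at the start of the episode above 0.015 m).
It also fails if it takes over 72 s, if anything falls off the work surface, if the arm or the gripper's body presses on something with over 40 N, if the wrist force passes 120 N, or if a joint passes its speed limit or range.

## Working session

There is one attempt and no reset: what is moved stays moved. The work goes in short steps, Python scripts to look and compute and a tool call to move; the robot and the scene stay as the last step left them, time stands still between calls to the robot, and variables do not carry over. Pictures are saved under pics/ and viewed, at most 10 in all, crops included, and the job is handed in when it is done.

Besides the shell and the picture viewer there is one more tool, called after "Call:" in YAML: its name, and indented under it one key for each argument. apply_moves: Moves the arm, as the interface text tells. Its arguments: {"type":"object","properties":{"angular":{"type":"array"},"offset":{"type":"array"},"fingers":{"type":"array"},"squeeze":{"type":"number"}},"required":["angular","offset","fingers"]}

```bash
mkdir -p pics; cat > h.py <<'E'
import numpy as np, cv2
from cell import arm, eyes
def snap(n,f):
    s=arm.observe(); im=eyes.camera(n); cv2.imwrite('pics/'+f,im[:,:,::-1]); return s,im
def cam(n,s=None):
    m=eyes.camera_model(n); f=210/np.tan(np.radians(m['vfov'])/2)
    if 'R' in m: R=np.array(m['R']);t=np.array(m['t'])
    else:
        H=np.array(m['hand_eye']); T=np.eye(4);T[:3,:3]=s['tcp_rot'];T[:3,3]=s['ee_pos']
        W=np.linalg.inv(T@H); R=W[:3,:3];t=W[:3,3]
    return f,m['cx'],m['cy'],R,t
def back(c,uv,z):
    f,cx,cy,R,t=c; d=R.T@np.array([(uv[0]-cx)/f,(uv[1]-cy)/f,1]); o=-R.T@t
    return o+d*(z-o[2])/d[2]
def proj(c,X):
    f,cx,cy,R,t=c; p=R@np.array(X)+t; return np.array([cx+f*p[0]/p[2],cy+f*p[1]/p[2]])
E
python3 - <<'E'
from h import *
s,a=snap('top','top.png'); _,b=snap('side','side.png')
for n in('top','side','wrist'): print({k:np.round(v,4).tolist() if not isinstance(v,str) else v for k,v in eyes.camera_model(n).items()})
print({k:np.round(v,3).tolist() for k,v in s.items()})
E
```

```text
{'vfov': 56.5344, 'cx': 272.4915, 'cy': 210.0479, 'R': [[0.0202, -0.9998, 0.0036], [-0.999, -0.0203, -0.0396], [0.0396, -0.0028, -0.9992]], 't': [-0.0503, 0.521, 1.1949]}
{'vfov': 49.7465, 'cx': 275.835, 'cy': 214.1617, 'R': [[-0.8319, -0.5548, -0.0083], [-0.3557, 0.5447, -0.7594], [0.4259, -0.6289, -0.6505]], 't': [0.4111, 0.2848, 1.0422]}
{'vfov': 66.5058, 'cx': 279.2228, 'cy': 213.4574, 'hand_eye': [[0.0007, -0.9678, -0.2517, 0.0718], [1.0, 0.001, -0.0008, 0.0004], [0.0011, -0.2517, 0.9678, -0.1707], [0.0, 0.0, 0.0, 1.0]]}
{'time_s': 0.0, 'joint_pos': [-67.205, 18.35, 89.706, 0.001, 72.043, -1.146], 'dq': [-0.055, 0.038, 0.01, 0.024, -0.053, 0.051], 'joint_efforts': [-0.003, -41.246, -23.197, 0.073, 0.046, -0.0], 'ee_pos': [0.233, -0.525, 0.213], 'tcp_rot': [[0.914, 0.406, -0.001], [0.406, -0.914, 0.002], [0.0, -0.002, -1.0]], 'wrist_force': [0.112, 0.785, -1.991], 'ft_torque': [0.019, 0.017, 0.031], 'grasp_force': 0.0, 'width': 0.091}
```

View pics/top.png

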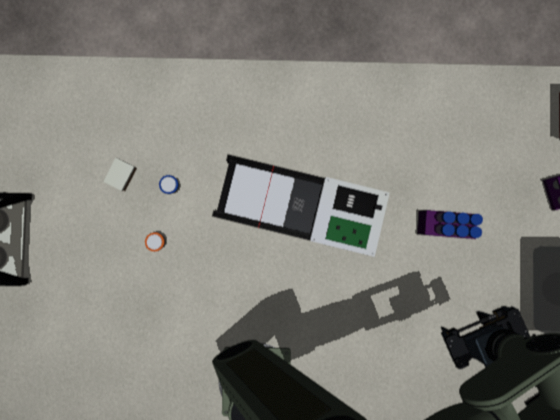

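View pics/side.png

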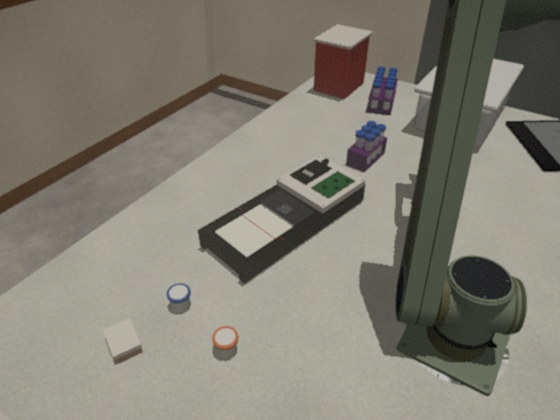

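The top view shows the stage with rail-end corners near (229,156) and (214,215), the line from (274,167) to (261,229), and the patch near (298,205). The orange cup is at (155,242) and the blue cup at (169,184).

```bash
python3 - <<'E'
from h import *
c=cam('top')
z=.071
for n,p,zz in [('railA',(229,156),z),('railB',(214,215),z),('lineA',(274,167),z),('lineB',(261,229),z),('patch',(298,205),.063),('hA',(389,191),.09),('hB',(374,255),.09),('cup',(155,242),.05),('blue',(169,184),.05),('rack',(450,224),.117),('box',(120,174),.034),('edgeA',(295,175),.063),('edgeB',(284,233),.063)]:
    print(n,back(c,p,zz).round(4))
E
```

```text
railA [0.6762 0.0917 0.071 ]
railB [0.5015 0.1313 0.071 ]
lineA [ 0.6464 -0.0415  0.071 ]
lineB [ 0.4633 -0.0071  0.071 ]
patch [ 0.5362 -0.1146  0.063 ]
hA [ 0.5807 -0.3752  0.09  ]
hB [ 0.3955 -0.3336  0.09  ]
cup [0.4182 0.3075 0.05  ]
blue [0.592  0.2713 0.05  ]
rack [ 0.4885 -0.5396  0.117 ]
box [0.6209 0.4248 0.034 ]
edgeA [ 0.625  -0.1042  0.063 ]
edgeB [ 0.4529 -0.0749  0.063 ]
```

Call:
apply_moves:
  angular:
    - [0,0,-7.7]
    - [0,0,-7.7]
    - [0,0,-7.7]
    - [0,0,-7.7]
    - [0,0,-7.7]
    - [0,0,-7.7]
    - [0,0,-7.7]
    - [0,0,0]
    - [0,0,0]
    - [0,0,0]
    - [0,0,0]
    - [0,0,0]
    - [0,0,0]
    - [0,0,0]
    - [0,0,0]
    - [0,0,0]
    - [0,0,0]
    - [0,0,0]
    - [0,0,0]
    - [0,0,0]
  offset:
    - [0,0,0]
    - [0,0,0]
    - [0,0,0]
    - [0,0,0]
    - [0,0,0]
    - [0,0,0]
    - [0,0,0]
    - [3.9,1.73,-0.3]
    - [3.9,1.73,-0.3]
    - [3.9,1.73,-0.3]
    - [3.9,1.73,-0.3]
    - [3.9,1.73,-0.3]
    - [3.9,1.73,-0.3]
    - [3.9,1.73,-0.3]
    - [3.9,1.73,-0.3]
    - [3.9,1.73,-0.3]
    - [3.9,1.73,-0.3]
    - [3.9,1.73,-0.3]
    - [3.9,1.73,-0.3]
    - [0,0,0]
  fingers: [1,1,1,1,1,1,1,1,1,1,1,1,1,1,1,1,1,1,1,1]
  squeeze: 5

```text
time_s: 2.1
ee_pos: [0.5373, -0.108, 0.2496]
tcp_rot: [[0.206, 0.979, 0.001], [0.979, -0.206, 0.002], [0.002, 0.001, -1.0]]
wrist_force: [-0.9, -0.8, 0.2]
width: 0.0005
grasp_force: 0.0
```

```bash
python3 - <<'E'
from h import *
s,a=snap('wrist','w1.png'); print({k:np.round(s[k],4).tolist() for k in('time_s','ee_pos','tcp_rot','wrist_force','width')})
np.save('w1.npy',np.r_[np.ravel(s['tcp_rot']),s['ee_pos']])
E
```

```text
{'time_s': 2.1, 'ee_pos': [0.5373, -0.108, 0.2496], 'tcp_rot': [[0.2056, 0.9786, 0.0012], [0.9786, -0.2056, 0.0017], [0.0019, 0.0008, -1.0]], 'wrist_force': [-0.9174, -0.753, 0.2328], 'width': 0.0005}
```

View pics/w1.png

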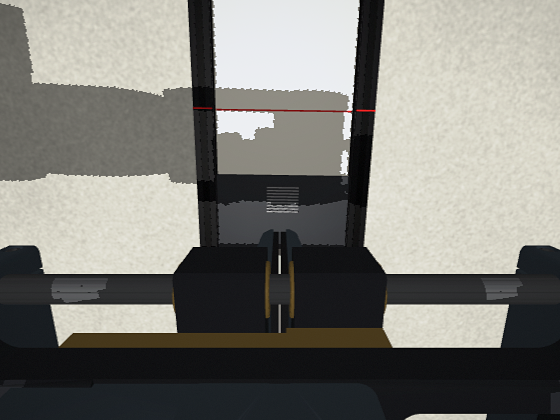

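The wrist view shows the red line at row ~109, the shutter's front edge at row ~175, and the patch spanning cols 266–299 and rows 186–213. The closed fingertips sit at row ~232.

```bash
cat > meas.py <<'E'
from h import *
def sub(im,cam_,cols,rows,kind):
    im=im.astype(float); P=[]
    for u in cols:
        col=im[rows[0]:rows[1],u]
        if kind=='red':
            w=np.clip(col[:,0]-col[:,1:].max(1)-25,0,None)
            if w.sum()>30: P.append((u,rows[0]+(w*np.arange(len(w))).sum()/w.sum()))
        else:
            g=np.clip(-np.diff(col.mean(1)),0,None); k=g.argmax()
            sl=slice(max(k-2,0),k+3); P.append((u,rows[0]+.5+(g[sl]*np.arange(len(g))[sl]).sum()/g[sl].sum()))
    P=np.array(P); c=np.polyfit(P[:,0],P[:,1],1); r=P[:,1]-np.polyval(c,P[:,0]); P=P[abs(r)<1.]
    c=np.polyfit(P[:,0],P[:,1],1); return c,len(P),(P[:,1]-np.polyval(c,P[:,0])).std()
E
python3 - <<'E'
from meas import *
a=np.load('w1.npy'); s=dict(tcp_rot=a[:9].reshape(3,3),ee_pos=a[9:])
im=cv2.imread('pics/w1.png')[:,:,::-1]; c=cam('wrist',s); R,p=s['tcp_rot'],s['ee_pos']
tool=lambda X:(R.T@(X-p)*1000).round(2)
L=sub(im,c,range(222,342),(100,120),'red'); E=sub(im,c,range(222,342),(168,184),'edge'); print(L,E)
for h in(0,.004,.008):
    l=[back(c,(u,np.polyval(L[0],u)),.048+h) for u in(222,282,342)]
    e=[back(c,(u,np.polyval(E[0],u)),.059+h) for u in(222,282,342)]
    d=l[2]-l[0]; ang=np.degrees(np.arctan2(*(R.T@d)[:2])); n=np.array([-d[1],d[0],0])/np.hypot(d[0],d[1])
    rl=[tool(back(c,q,.067+h)) for q in((192,108),(377,111))]
    print(h,'ang',ang.round(2),'dist',[((x-l[1])@n*1000).round(2) for x in e],'patch',tool(back(c,(283,200),.059+h)),'edge',tool(e[1]),'line',tool(l[1]),'railends',rl[0],rl[1])
E
```

```text
(array([1.50412161e-02, 1.05792489e+02]), 120, np.float64(0.0713388163361723)) (array([1.37698483e-02, 1.70603074e+02]), 120, np.float64(0.13090443060278284))
0 ang -0.78 dist [np.float64(-70.12), np.float64(-70.08), np.float64(-70.05)] patch [ -6.54   5.32 190.61] edge [ 22.91   4.08 190.67] line [ 92.98   3.97 201.8 ] railends [ 93.83 -90.72 182.73] [ 90.97 103.85 182.87]
0.004 ang -0.78 dist [np.float64(-69.35), np.float64(-69.32), np.float64(-69.29)] patch [ -5.68   5.27 186.61] edge [ 23.44   4.05 186.67] line [ 92.74   3.94 197.8 ] railends [ 93.57 -89.68 178.73] [ 90.75 102.69 178.87]
0.008 ang -0.78 dist [np.float64(-68.58), np.float64(-68.55), np.float64(-68.52)] patch [ -4.82   5.22 182.62] edge [ 23.97   4.01 182.67] line [ 92.51   3.9  193.8 ] railends [ 93.32 -88.64 174.73] [ 90.52 101.52 174.87]
```

Call:
apply_moves:
  angular:
    - [0,0,0.78]
    - [0,0,0]
    - [0,0,0]
    - [0,0,0]
    - [0,0,0]
    - [0,0,0]
    - [0,0,0]
    - [0,0,0]
    - [0,0,0]
  offset:
    - [-0.55,0.53,2]
    - [0,0,3.5]
    - [0,0,4]
    - [0,0,4]
    - [0,0,2.5]
    - [0,0,1.2]
    - [0,0,0.5]
    - [0,0,0]
    - [0,0,0]
  fingers: [1,1,1,1,1,1,1,1,1]

```text
time_s: 3.05
ee_pos: [0.5398, -0.1188, 0.0743]
tcp_rot: [[0.224, 0.975, 0.003], [0.975, -0.224, -0.001], [-0.0, 0.003, -1.0]]
wrist_force: [0.0, 0.5, 0.9]
width: 0.0004
grasp_force: 0.0
```

Call:
apply_moves:
  angular:
    - [0,0,0]
    - [0,0,0]
    - [0,0,0]
  offset:
    - [0,0,0.25]
    - [0,0,0.25]
    - [0,0,0]
  fingers: [1,1,1]

```text
time_s: 3.35
ee_pos: [0.5388, -0.1182, 0.068]
tcp_rot: [[0.224, 0.975, 0.0], [0.975, -0.224, -0.0], [-0.0, 0.0, -1.0]]
wrist_force: [-0.6, 0.0, -1.0]
width: 0.0008
grasp_force: 0.0
```

Call:
apply_moves:
  angular:
    - [0,0,0]
    - [0,0,0]
    - [0,0,0]
  offset:
    - [0,0,0.05]
    - [0,0,0.05]
    - [0,0,0]
  fingers: [1,1,1]

```text
time_s: 3.65
ee_pos: [0.5389, -0.1183, 0.0669]
tcp_rot: [[0.224, 0.975, -0.0], [0.975, -0.224, -0.0], [-0.0, -0.0, -1.0]]
wrist_force: [0.1, 0.2, 0.6]
width: 0.0007
grasp_force: 0.0
```

Call:
apply_moves:
  angular:
    - [0,0,0]
    - [0,0,0]
    - [0,0,0]
  offset:
    - [0,0,0.05]
    - [0,0,0.04]
    - [0,0,0]
  fingers: [1,1,1]

```text
time_s: 3.95
ee_pos: [0.5388, -0.1183, 0.066]
tcp_rot: [[0.224, 0.975, -0.0], [0.975, -0.224, -0.0], [-0.0, -0.0, -1.0]]
wrist_force: [0.2, -0.3, -0.9]
width: 0.0007
grasp_force: 0.0
```

Call:
apply_moves:
  angular:
    - [0,0,0]
    - [0,0,0]
    - [0,0,0]
  offset:
    - [0,0,0.05]
    - [0,0,0.04]
    - [0,0,0]
  fingers: [1,1,1]

```text
time_s: 4.25
ee_pos: [0.5388, -0.1183, 0.0651]
tcp_rot: [[0.224, 0.975, -0.0], [0.975, -0.224, -0.0], [-0.0, -0.0, -1.0]]
wrist_force: [-0.0, 0.3, -0.2]
width: 0.0003
grasp_force: 0.0
```

Call:
apply_moves:
  angular:
    - [0,0,0]
    - [0,0,0]
    - [0,0,0]
  offset:
    - [0,0,0.05]
    - [0,0,0.04]
    - [0,0,0]
  fingers: [1,1,1]

```text
time_s: 4.55
ee_pos: [0.5388, -0.1183, 0.0642]
tcp_rot: [[0.224, 0.975, -0.0], [0.975, -0.224, -0.0], [-0.0, -0.0, -1.0]]
wrist_force: [0.1, 0.1, 0.4]
width: 0.0001
grasp_force: 0.0
```

Call:
apply_moves:
  angular:
    - [0,0,0]
    - [0,0,0]
    - [0,0,0]
  offset:
    - [0,0,0.05]
    - [0,0,0.04]
    - [0,0,0]
  fingers: [1,1,1]

```text
time_s: 4.85
ee_pos: [0.5388, -0.1183, 0.0633]
tcp_rot: [[0.224, 0.975, -0.0], [0.975, -0.224, -0.0], [-0.0, -0.0, -1.0]]
wrist_force: [0.0, 0.1, -0.2]
width: 0.0004
grasp_force: 0.0
```

Call:
apply_moves:
  angular:
    - [0,0,0]
    - [0,0,0]
    - [0,0,0]
  offset:
    - [0,0,0.05]
    - [0,0,0.04]
    - [0,0,0]
  fingers: [1,1,1]

```text
time_s: 5.15
ee_pos: [0.5389, -0.1183, 0.0625]
tcp_rot: [[0.224, 0.975, 0.0], [0.975, -0.224, -0.0], [-0.0, 0.0, -1.0]]
wrist_force: [0.2, 0.2, 1.3]
width: 0.0005
grasp_force: 0.4
```

Call:
apply_moves:
  angular:
    - [0,0,0]
    - [0,0,0]
    - [0,0,0]
  offset:
    - [0,0,0.03]
    - [0,0,0.02]
    - [0,0,0]
  fingers: [1,1,1]

```text
time_s: 5.45
ee_pos: [0.5389, -0.1183, 0.0622]
tcp_rot: [[0.224, 0.975, 0.0], [0.975, -0.224, -0.0], [-0.0, 0.0, -1.0]]
wrist_force: [-1.8, 0.2, 2.8]
width: 0.0004
grasp_force: 1.8
```

Call:
apply_moves:
  angular:
    - [0,0,0]
    - [0,0,0]
    - [0,0,0]
  offset:
    - [0,0,0.03]
    - [0,0,0.03]
    - [0,0,0]
  fingers: [1,1,1]

```text
time_s: 5.75
ee_pos: [0.5389, -0.1183, 0.0619]
tcp_rot: [[0.224, 0.975, 0.0], [0.975, -0.224, -0.0], [-0.0, 0.0, -1.0]]
wrist_force: [-1.4, -0.2, 7.5]
width: 0.0003
grasp_force: 3.3
```

```bash
python3 - <<'E'
from h import *
for i in range(5):
    s=arm.observe(); print(s['time_s'],np.round(s['wrist_force'],2),round(float(s['ee_pos'][2]),5))
E
```

```text
5.75 [-1.42 -0.18  7.45] 0.06193
5.75 [-1.42 -0.18  7.45] 0.06193
5.75 [-1.42 -0.18  7.45] 0.06193
5.75 [-1.42 -0.18  7.45] 0.06193
5.75 [-1.42 -0.18  7.45] 0.06193
```

Call:
apply_moves:
  angular:
    - [0,0,0]
    - [0,0,0]
    - [0,0,0]
    - [0,0,0]
    - [0,0,0]
    - [0,0,0]
    - [0,0,0]
  offset:
    - [0,0,0.02]
    - [0.1,0,0]
    - [0.2,0,0]
    - [0.2,0,0]
    - [0.2,0,0]
    - [0.2,0,0]
    - [0.1,0,0]
  fingers: [1,1,1,1,1,1,1]

```text
time_s: 6.45
ee_pos: [0.5421, -0.1098, 0.062]
tcp_rot: [[0.223, 0.975, 0.002], [0.975, -0.223, -0.003], [-0.002, 0.003, -1.0]]
wrist_force: [-1.6, -3.6, 6.9]
width: 0.0004
grasp_force: 3.0
```

```bash
python3 - <<'E'
from meas import *
s,im=snap('wrist','w2.png'); print(s['wrist_force'],s['ee_pos'])
cv2.imwrite('pics/w2c.png',cv2.resize(im[80:260,180:390,::-1],None,fx=3,fy=3))
E
```

```text
[-1.58503284 -3.64228461  6.91525887] [ 0.54205289 -0.10977782  0.06201304]
```

View pics/w2.png

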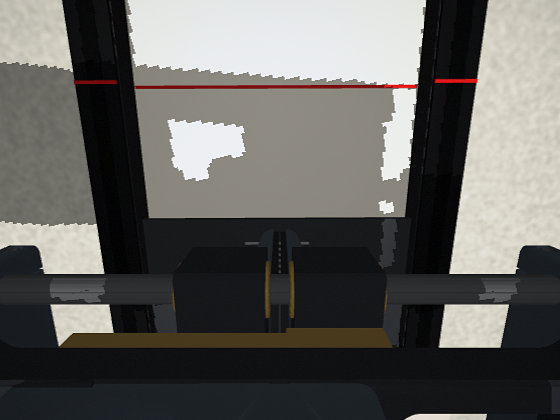

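The edge is at row 218, the line at row 87 and the fingertips are on the patch.

```bash
cat > dist.py <<'E'
from meas import *
def dist(s,im,rl,re,h=.0035,cols=range(150,400)):
    c=cam('wrist',s); R,p=np.array(s['tcp_rot']),np.array(s['ee_pos'])
    L=sub(im,c,cols,rl,'red'); E=sub(im,c,cols,re,'edge'); u=(160,280,395)
    l=[back(c,(q,np.polyval(L[0],q)),.048+h) for q in u]; e=[back(c,(q,np.polyval(E[0],q)),.059+h) for q in u]
    d=l[2]-l[0]; n=np.array([-d[1],d[0],0])/np.hypot(d[0],d[1])
    print(L[1:],E[1:],'dist',[((x-l[1])@n*1000).round(2) for x in e],'edge in tool',(R.T@(e[1]-p)*1000).round(2),'line',(R.T@(l[1]-p)*1000).round(2),'ang',np.degrees(np.arctan2(*(R.T@d)[:2])).round(2))
E
python3 - <<'E'
from dist import *
s=arm.observe(); im=cv2.imread('pics/w2.png')[:,:,::-1]
for h in(.0025,.0045): dist(s,im,(78,98),(210,226),h)
E
```

```text
(250, np.float64(0.06966677829391367)) (237, np.float64(0.07546816396448774)) dist [np.float64(-69.19), np.float64(-69.23), np.float64(-69.27)] edge in tool [24.61  1.41  0.45] line [93.86  1.34 11.32] ang 0.29
(250, np.float64(0.06966677829391367)) (237, np.float64(0.07546816396448774)) dist [np.float64(-68.4), np.float64(-68.43), np.float64(-68.47)] edge in tool [25.16  1.41 -1.55] line [93.61  1.34  9.32] ang 0.29
```

Call:
apply_moves:
  angular:
    - [0,0,0]
    - [0,0,0]
    - [0,0,0]
    - [0,0,0]
    - [0,0,0]
    - [0,0,0]
  offset:
    - [0,0,-0.3]
    - [-0.6,0,0]
    - [0,0,0.2]
    - [0,0,0.1]
    - [0,0,0.03]
    - [0,0,0]
  fingers: [1,1,1,1,1,1]

```text
time_s: 7.1
ee_pos: [0.5397, -0.115, 0.0617]
tcp_rot: [[0.224, 0.975, 0.0], [0.975, -0.224, -0.001], [-0.001, 0.0, -1.0]]
wrist_force: [-2.3, -0.8, 7.9]
width: 0.0004
grasp_force: 4.3
```

Call:
apply_moves:
  angular:
    - [0,0,0]
    - [0,0,0]
  offset:
    - [0,0,0.03]
    - [0,0,0]
  fingers: [1,1]

```text
time_s: 7.3
ee_pos: [0.5397, -0.115, 0.0616]
tcp_rot: [[0.224, 0.975, 0.0], [0.975, -0.224, -0.001], [-0.001, 0.0, -1.0]]
wrist_force: [-2.0, -1.9, 9.5]
width: 0.0006
grasp_force: 4.9
```

Call:
apply_moves:
  angular:
    - [0,0,0]
    - [0,0,0]
    - [0,0,0]
    - [0,0,0]
    - [0,0,0]
    - [0,0,0]
  offset:
    - [0,0,0.01]
    - [0.1,0,0]
    - [0.2,0,0]
    - [0.2,0,0]
    - [0.2,0,0]
    - [0.1,0,0]
  fingers: [1,1,1,1,1,1]

```text
time_s: 7.9
ee_pos: [0.5413, -0.1079, 0.0615]
tcp_rot: [[0.223, 0.975, -0.0], [0.975, -0.223, -0.002], [-0.002, 0.0, -1.0]]
wrist_force: [-3.9, -4.7, 10.1]
width: 0.0005
grasp_force: 5.1
```

```bash
python3 - <<'E'
from dist import *
s,im=snap('wrist','w3.png'); dist(s,im,(75,115),(190,226))
E
```

```text
(250, np.float64(0.07995184295843376)) (243, np.float64(0.06768837055661002)) dist [np.float64(-61.56), np.float64(-61.57), np.float64(-61.58)] edge in tool [30.43  1.4  -1.03] line [92.02  1.34  9.83] ang 0.24
```

Call:
apply_moves:
  angular:
    - [0,0,0]
    - [0,0,0]
    - [0,0,0]
    - [0,0,0]
    - [0,0,0]
    - [0,0,0]
    - [0,0,0]
    - [0,0,0]
    - [0,0,0]
    - [0,0,0]
  offset:
    - [0.2,0,0]
    - [0.2,0,0]
    - [0.2,0,0]
    - [0.2,0,0]
    - [0.2,0,0]
    - [0.2,0,0]
    - [0.2,0,0]
    - [0.2,0,0]
    - [0.2,0,0]
    - [0.1,0,0]
  fingers: [1,1,1,1,1,1,1,1,1,1]

```text
time_s: 8.95
ee_pos: [0.5455, -0.0893, 0.0615]
tcp_rot: [[0.223, 0.975, -0.0], [0.975, -0.223, -0.002], [-0.002, 0.0, -1.0]]
wrist_force: [-3.5, -4.9, 10.9]
width: 0.0006
grasp_force: 5.1
```

```bash
python3 - <<'E'
from dist import *
s,im=snap('wrist','w4.png'); dist(s,im,(90,150),(190,226))
E
```

```text
(250, np.float64(0.10476124808013898)) (247, np.float64(0.06771350951863361)) dist [np.float64(-42.51), np.float64(-42.5), np.float64(-42.49)] edge in tool [30.43  1.4  -1.04] line [72.96  1.37  9.86] ang 0.22
```

Call:
apply_moves:
  angular:
    - [0,0,0]
    - [0,0,0]
    - [0,0,0]
    - [0,0,0]
    - [0,0,0]
    - [0,0,0]
    - [0,0,0]
    - [0,0,0]
    - [0,0,0]
    - [0,0,0]
  offset:
    - [0.2,0,0]
    - [0.2,0,0]
    - [0.2,0,0]
    - [0.2,0,0]
    - [0.2,0,0]
    - [0.2,0,0]
    - [0.2,0,0]
    - [0.2,0,0]
    - [0.2,0,0]
    - [0.2,0,0]
  fingers: [1,1,1,1,1,1,1,1,1,1]

```text
time_s: 10.0
ee_pos: [0.5498, -0.0699, 0.0615]
tcp_rot: [[0.223, 0.975, -0.001], [0.975, -0.223, -0.002], [-0.002, 0.0, -1.0]]
wrist_force: [-3.6, -4.8, 10.5]
width: 0.0006
grasp_force: 5.2
```

Call:
apply_moves:
  angular:
    - [0,0,0]
    - [0,0,0]
    - [0,0,0]
    - [0,0,0]
    - [0,0,0]
    - [0,0,0]
    - [0,0,0]
    - [0,0,0]
    - [0,0,0]
    - [0,0,0]
  offset:
    - [0.2,0,0]
    - [0.2,0,0]
    - [0.2,0,0]
    - [0.2,0,0]
    - [0.2,0,0]
    - [0.2,0,0]
    - [0.2,0,0]
    - [0.2,0,0]
    - [0.1,0,0]
    - [0,0,0]
  fingers: [1,1,1,1,1,1,1,1,1,1]

```text
time_s: 11.0
ee_pos: [0.5536, -0.0531, 0.0615]
tcp_rot: [[0.223, 0.975, -0.001], [0.975, -0.223, -0.002], [-0.002, -0.0, -1.0]]
wrist_force: [-3.4, -3.7, 10.9]
width: 0.0005
grasp_force: 5.2
```

```bash
python3 - <<'E'
from dist import *
s,im=snap('wrist','w5.png'); 
for h in(.0025,.0045): dist(s,im,(170,202),(205,226),h)
E
```

```text
(250, np.float64(0.07932500208817171)) (250, np.float64(0.06635743104353924)) dist [np.float64(-5.41), np.float64(-5.39), np.float64(-5.36)] edge in tool [30.2   1.41 -0.06] line [35.61  1.42 10.92] ang 0.22
(250, np.float64(0.07932500208817171)) (250, np.float64(0.06635743104353924)) dist [np.float64(-5.32), np.float64(-5.3), np.float64(-5.27)] edge in tool [30.68  1.4  -2.07] line [36.    1.42  8.92] ang 0.22
```

View pics/w5.png

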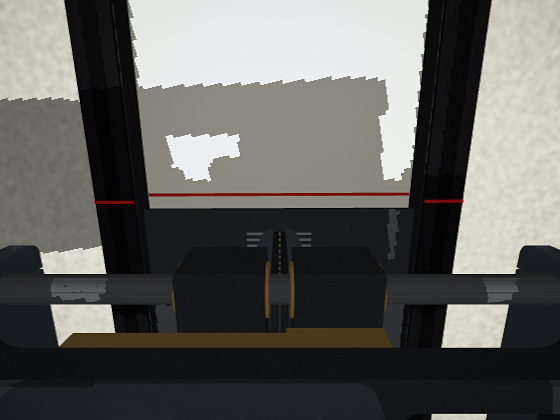

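Edge is at row ~208 and the line at ~194, leaving 5.35 mm to go.

Call:
apply_moves:
  angular:
    - [0,0,0]
    - [0,0,0]
    - [0,0,0]
    - [0,0,0]
    - [0,0,0]
  offset:
    - [0.1,0,0]
    - [0.2,0,0]
    - [0.15,0,0]
    - [0.08,0,0]
    - [0,0,0]
  fingers: [1,1,1,1,1]

```text
time_s: 11.55
ee_pos: [0.5548, -0.048, 0.0615]
tcp_rot: [[0.223, 0.975, -0.001], [0.975, -0.223, -0.002], [-0.002, -0.0, -1.0]]
wrist_force: [-3.6, -3.3, 10.5]
width: 0.0006
grasp_force: 5.3
```

```bash
python3 - <<'E'
from dist import *
s,im=snap('wrist','w6.png'); 
c=cam('wrist',s);R,p=np.array(s['tcp_rot']),np.array(s['ee_pos'])
E=sub(im,c,range(155,400),(200,222),'edge'); print(E)
def row(u): # red rows at rail
    w=np.clip(im[185:235,u,0].astype(float)-im[185:235,u,1:].max(1)-20,0,None); return (w*np.arange(185,235)).sum()/max(w.sum(),1), w.sum()
for us,h in((range(100,128,6),.0705),(range(430,460,6),.0705),(range(180,390,40),.0515)):
    for u in us:
        r,w=row(u)
        if w>0: print(u,round(r,2),(R.T@(back(c,(u,r),h)-p)*1000)[:2].round(2))
for u in(160,280,395): print('edge',(R.T@(back(c,(u,np.polyval(E[0],u)),.0625)-p)*1000)[:2].round(2))
E
```

```text
(array([-2.48916613e-03,  2.08226510e+02]), 117, np.float64(0.060970134821852644))
100 211.98 [ 29.95 -92.34]
106 211.98 [ 29.96 -89.22]
112 211.97 [ 29.96 -86.09]
118 211.96 [ 29.97 -82.97]
124 211.67 [ 30.13 -79.82]
430 210.68 [30.8  79.37]
436 210.8 [30.73 82.5 ]
442 210.8 [30.74 85.62]
448 210.75 [30.77 88.73]
454 210.68 [30.81 91.85]
180 203.25 [ 30.35 -56.35]
220 203.13 [ 30.45 -33.24]
260 203.03 [ 30.52 -10.13]
300 202.96 [30.59 12.98]
340 202.86 [30.66 36.07]
380 202.71 [30.77 59.16]
edge [ 30.27 -63.95]
edge [30.5  1.4]
edge [30.71 63.98]
```

Call:
apply_moves:
  angular:
    - [0,0,0]
    - [0,0,0]
    - [0,0,0]
    - [0,0,0]
    - [0,0,0]
    - [0,0,0]
    - [0,0,0]
    - [0,0,0]
  offset:
    - [0,0,-0.1]
    - [0,0,-0.2]
    - [0,0,-1]
    - [0,0,-2]
    - [0,0,-3.5]
    - [0,0,-3.5]
    - [0,0,-3.5]
    - [0,0,0]
  fingers: [1,1,1,1,1,1,1,1]

```text
time_s: 12.4
ee_pos: [0.5583, -0.0469, 0.2039]
tcp_rot: [[0.224, 0.975, 0.011], [0.975, -0.224, -0.001], [0.002, 0.011, -1.0]]
wrist_force: [0.9, 0.2, -0.0]
width: 0.0004
grasp_force: 0.0
```

```bash
python3 - <<'E'
from dist import *
s,im=snap('wrist','w7.png'); c=cam('wrist',s)
R,p=np.array(s['tcp_rot']),np.array(s['ee_pos'])
for X in ([.5615,-.0185,.0625],): print(proj(c,X))
u=280; print(im[150:215,u].tolist()[::1] if 0 else '')
x=im[:,200:360].astype(float); red=np.clip(x[:,:,0]-x[:,:,1:].max(2)-20,0,None).sum(1); print([(i,int(v)) for i,v in enumerate(red) if v>300])
E
```

```text
[273.42612792 175.84156847]

[(173, 4933), (174, 14586), (175, 2995), (176, 905)]
```

View pics/w7.png

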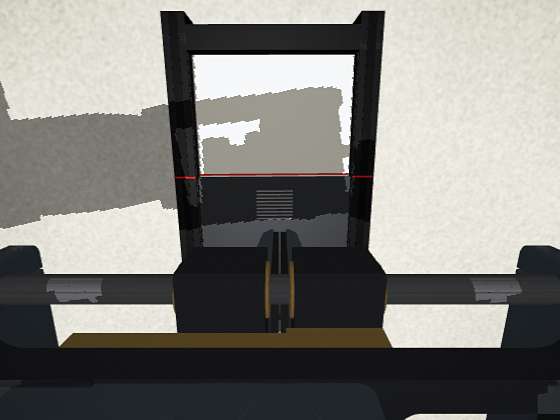

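The shutter edge coincides with the red line at row ~174–176, and the fingers are clear. I'll check the numbers while I head to the cup.

```bash
python3 - <<'E'
from dist import *
s=arm.observe(); im=cv2.imread('pics/w7.png')[:,:,::-1]; c=cam('wrist',s);R,p=np.array(s['tcp_rot']),np.array(s['ee_pos'])
# edge: blue channel drop (red-dark boundary) via red channel
for u in (225,250,275,300,325):
    col=im[168:182,u].astype(float); g=np.clip(-np.diff(col[:,0]),0,None);k=g.argmax(); sl=slice(max(k-1,0),k+2)
    re=168.5+(g[sl]*np.arange(13)[sl]).sum()/g[sl].sum()
    w=np.clip(col[:,0]-col[:,1:].max(1)-20,0,None); rl=168+(w*np.arange(14)).sum()/w.sum()
    print(u,round(re,2),round(rl,2),(R.T@(back(c,(u,re),.0625)-p)*1000)[:2].round(2),(R.T@(back(c,(u,rl),.0515)-p)*1000)[:2].round(2))
print(im[168:182,275].tolist())
for us in((178,192),(356,372)):
  for u in range(*us,4):
    w=np.clip(im[168:186,u,0].astype(float)-im[168:186,u,1:].max(1)-20,0,None)
    if w.sum(): rl=168+(w*np.arange(18)).sum()/w.sum(); print('rail',u,rl.round(2),(R.T@(back(c,(u,rl),.0705)-p)*1000)[:2].round(2))
E
```

```text
225 176.5 174.27 [ 27.91 -51.54] [ 28.6  -53.32]
250 176.31 174.18 [ 28.09 -27.35] [ 28.69 -28.31]
275 175.97 173.81 [28.42 -3.15] [29.07 -3.29]
300 175.95 173.66 [28.44 21.07] [29.22 21.74]
325 175.67 173.56 [28.72 45.3 ] [29.32 46.8 ]
[[155, 151, 142], [155, 151, 141], [155, 151, 142], [155, 153, 143], [155, 156, 146], [132, 75, 71], [135, 16, 17], [154, 125, 117], [86, 89, 84], [25, 27, 30], [29, 31, 33], [30, 32, 34], [30, 32, 34], [31, 33, 35]]
rail 178 177.16 [ 28.41 -94.48]
rail 182 177.15 [ 28.42 -90.71]
rail 186 177.14 [ 28.42 -86.95]
rail 190 177.12 [ 28.44 -83.18]
rail 356 176.14 [29.36 73.48]
rail 360 176.15 [29.35 77.26]
rail 364 176.13 [29.37 81.05]
rail 368 176.17 [29.34 84.83]
```

Call:
apply_moves:
  angular:
    - [0,0,0]
    - [0,0,0]
    - [0,0,0]
    - [0,0,0]
    - [0,0,0]
    - [0,0,0]
    - [0,0,0]
    - [0,0,0]
    - [0,0,0]
    - [0,0,0]
    - [0,0,0]
    - [0,0,0]
  offset:
    - [0,0,0]
    - [3.16,-2.13,0]
    - [3.16,-2.13,0]
    - [3.16,-2.13,0]
    - [3.16,-2.13,0]
    - [3.16,-2.13,0]
    - [3.16,-2.13,0]
    - [3.16,-2.13,0]
    - [3.16,-2.13,0]
    - [3.16,-2.13,0]
    - [3.16,-2.13,0]
    - [0,0,0]
  fingers: [-1,-1,-1,-1,-1,-1,-1,-1,-1,-1,-1,-1]

```text
time_s: 13.65
ee_pos: [0.4161, 0.3118, 0.1965]
tcp_rot: [[0.219, 0.976, -0.004], [0.976, -0.219, -0.001], [-0.001, -0.003, -1.0]]
wrist_force: [0.2, 0.4, -0.8]
width: 0.0906
grasp_force: 0.0
```

```bash
python3 - <<'E'
from dist import *
s,im=snap('wrist','w8.png'); c=cam('wrist',s);R,p=np.array(s['tcp_rot']),np.array(s['ee_pos'])
hsv=cv2.cvtColor(im,cv2.COLOR_RGB2HSV); m=cv2.inRange(hsv,(3,120,80),(20,255,255))
n,l,st,ce=cv2.connectedComponentsWithStats(m); print(st[1:][st[1:,4]>100])
k=1+st[1:,4].argmax(); pts=np.argwhere(l==k)[:,::-1].astype(np.int32); e=cv2.minEnclosingCircle(pts); print(e)
for z in (.05,): print((R.T@(back(c,e[0],z)-p)*100).round(2), back(c,e[0],z).round(4))
print(p.round(4))
E
```

```text
[[257 173  56  56 995]
 [ 82 264  13  54 230]
 [464 264  14  54 248]]
((284.0605773925781, 200.5013885498047), 28.15805435180664)
[ 0.25  0.59 14.64] [0.4218 0.3128 0.05  ]
[0.4161 0.3118 0.1965]
```

View pics/w8.png

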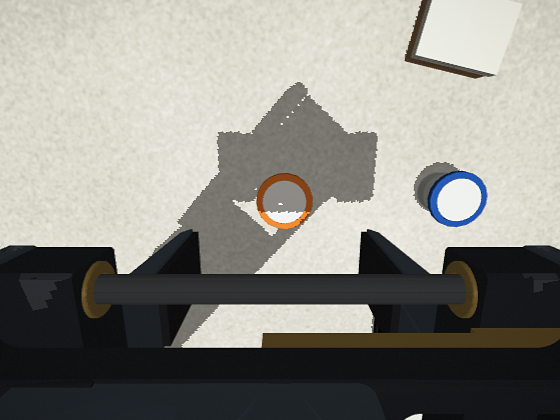

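Orange lid is centred at (284,200), the blue lid at (458,198), and the open fingers straddle the orange cup.

Call:
apply_moves:
  angular:
    - [0,0,0]
    - [0,0,0]
    - [0,0,0]
    - [0,0,0]
    - [0,0,0]
    - [0,0,0]
    - [0,0,0]
    - [0,0,0]
    - [0,0,0]
    - [0,0,0]
    - [0,0,0]
    - [0,0,0]
    - [0,0,0]
    - [0,0,0]
  offset:
    - [0.25,0.59,1]
    - [0,0,3]
    - [0,0,3.5]
    - [0,0,3.5]
    - [0,0,3]
    - [0,0,2]
    - [0,0,1.1]
    - [0,0,0]
    - [0,0,0]
    - [0,0,0]
    - [0,0,0]
    - [0,0,0]
    - [0,0,0]
    - [0,0,0]
  fingers: [-1,-1,-1,-1,-1,-1,-1,-1,1,1,1,1,1,1]
  squeeze: 12

```text
time_s: 15.1
ee_pos: [0.4249, 0.3102, 0.028]
tcp_rot: [[0.224, 0.975, 0.001], [0.975, -0.224, 0.0], [0.001, 0.001, -1.0]]
wrist_force: [-0.7, -1.3, 3.6]
width: 0.0579
grasp_force: 12.0
```

Call:
apply_moves:
  angular:
    - [0,0,0]
    - [0,0,0]
    - [0,0,0]
    - [0,0,0]
    - [0,0,0]
    - [0,0,0]
    - [0,0,0]
    - [0,0,0]
    - [0,0,0]
    - [0,0,0]
    - [0,0,0]
    - [0,0,0]
    - [0,0,0]
    - [0,0,0]
    - [0,0,0]
    - [0,0,0]
    - [0,0,0]
  offset:
    - [0,0,-0.5]
    - [0,0,-2]
    - [0,0,-3]
    - [0,0,-3]
    - [0,0,-2.5]
    - [0,0,-1]
    - [-1,0.9,0]
    - [-2,1.8,0]
    - [-3,2.7,0]
    - [-3.5,3.15,0]
    - [-3.5,3.15,0]
    - [-3.5,3.15,0]
    - [-3,2.7,0]
    - [-2.2,1.95,0]
    - [-1,0.9,0]
    - [-0.46,0.41,0]
    - [0,0,0]
  fingers: [1,1,1,1,1,1,1,1,1,1,1,1,1,1,1,1,1]

```text
time_s: 16.8
ee_pos: [0.5752, 0.0375, 0.1465]
tcp_rot: [[0.224, 0.974, -0.002], [0.974, -0.224, 0.0], [-0.0, -0.002, -1.0]]
wrist_force: [-0.2, 0.4, -0.9]
width: 0.0575
grasp_force: 12.0
```

```bash
python3 - <<'E'
from dist import *
s,im=snap('wrist','w9.png'); R,p=np.array(s['tcp_rot']),np.array(s['ee_pos'])
print(p.round(4),(R.T@(np.array([.5758,.0380,0])-p)*100).round(2),np.round(s['wrist_force'],1),s['width'])
_,t=snap('top','t9.png')
E
```

```text
[0.5752 0.0375 0.1465] [ 0.07  0.08 14.65] [-0.2  0.4 -0.9] 0.057542509676056904
```

View pics/w9.png

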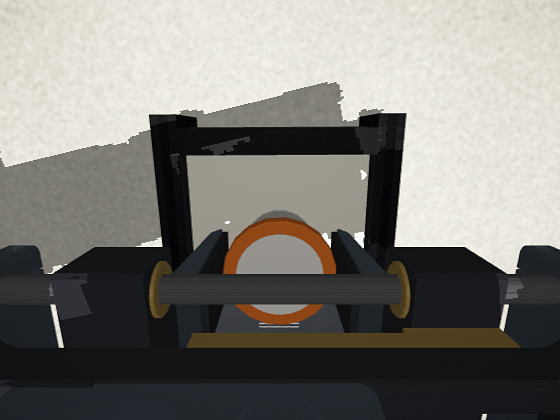

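The cup hangs level over the window at about (280,270), between the rails and past the shutter.

Call:
apply_moves:
  angular:
    - [0,0,0]
    - [0,0,0]
    - [0,0,0]
    - [0,0,0]
    - [0,0,0]
    - [0,0,0]
  offset:
    - [0.07,0.08,1.5]
    - [0,0,2]
    - [0,0,1.5]
    - [0,0,1]
    - [0,0,0.3]
    - [0,0,0]
  fingers: [1,1,1,1,1,1]

```text
time_s: 17.5
ee_pos: [0.5765, 0.0387, 0.0844]
tcp_rot: [[0.223, 0.975, -0.0], [0.975, -0.223, -0.0], [-0.0, -0.0, -1.0]]
wrist_force: [0.6, 0.3, -0.3]
width: 0.0573
grasp_force: 12.0
```

Call:
apply_moves:
  angular:
    - [0,0,0]
    - [0,0,0]
    - [0,0,0]
  offset:
    - [0,0,0.1]
    - [0,0,0.1]
    - [0,0,0]
  fingers: [1,1,1]

```text
time_s: 17.8
ee_pos: [0.5769, 0.0381, 0.0829]
tcp_rot: [[0.224, 0.975, 0.001], [0.975, -0.224, -0.0], [0.0, 0.001, -1.0]]
wrist_force: [0.3, -0.0, -1.8]
width: 0.0576
grasp_force: 12.0
```

Call:
apply_moves:
  angular:
    - [0,0,0]
    - [0,0,0]
    - [0,0,0]
  offset:
    - [0,0,0.1]
    - [0,0,0.1]
    - [0,0,0]
  fingers: [1,1,1]

```text
time_s: 18.1
ee_pos: [0.5766, 0.038, 0.0803]
tcp_rot: [[0.224, 0.975, -0.0], [0.975, -0.224, -0.0], [-0.0, -0.0, -1.0]]
wrist_force: [-0.6, 0.5, -0.5]
width: 0.0576
grasp_force: 12.0
```

Call:
apply_moves:
  angular:
    - [0,0,0]
    - [0,0,0]
    - [0,0,0]
  offset:
    - [0,0,0.1]
    - [0,0,0.1]
    - [0,0,0]
  fingers: [1,1,1]

```text
time_s: 18.4
ee_pos: [0.5768, 0.0381, 0.0794]
tcp_rot: [[0.224, 0.975, 0.001], [0.975, -0.224, -0.0], [-0.0, 0.001, -1.0]]
wrist_force: [-2.2, -0.5, 6.1]
width: 0.0575
grasp_force: 12.0
```

Call:
apply_moves:
  angular:
    - [0,0,0]
    - [0,0,0]
    - [0,0,0]
    - [0,0,0]
    - [0,0,0]
    - [0,0,0]
    - [0,0,0]
    - [0,0,0]
    - [0,0,0]
    - [0,0,0]
    - [0,0,0]
    - [0,0,0]
    - [0,0,0]
    - [0,0,0]
  offset:
    - [0,0,0]
    - [0,0,0]
    - [0,0,0]
    - [0,0,0]
    - [0,0,-0.3]
    - [0,0,-1]
    - [0,0,-2.5]
    - [0,0,-3]
    - [0,0,-3]
    - [0,0,-3]
    - [-3,0,-1]
    - [-4,0,0]
    - [-2,0,0]
    - [0,0,0]
  fingers: [-1,-1,-1,-1,-1,-1,-1,-1,-1,-1,-1,-1,-1,-1]

```text
time_s: 19.8
ee_pos: [0.5561, -0.0517, 0.2176]
tcp_rot: [[0.227, 0.974, 0.001], [0.974, -0.227, -0.001], [-0.001, 0.001, -1.0]]
wrist_force: [0.5, 0.1, 0.8]
width: 0.0914
grasp_force: 0.0
```

```bash
python3 - <<'E'
from dist import *
s,im=snap('wrist','w10.png'); c=cam('wrist',s);R,p=np.array(s['tcp_rot']),np.array(s['ee_pos'])
hsv=cv2.cvtColor(im,cv2.COLOR_RGB2HSV); m=cv2.inRange(hsv,(3,120,80),(20,255,255)); m[240:]=0
n,l,st,ce=cv2.connectedComponentsWithStats(m); k=1+st[1:,4].argmax(); e=cv2.minEnclosingCircle(np.argwhere(l==k)[:,::-1].astype(np.int32)); print(e)
print('cup',(R.T@(back(c,e[0],.1015)-p)*1000).round(1))
for u in range(215,360,20):
    col=im[150:235,u].astype(float); w=np.clip(col[:,0]-col[:,1:].max(1)-30,0,None); 
    if w.sum()>40: r=150+w.argmax(); print(u,r,w.max(),(R.T@(back(c,(u,r),.0515)-p)*1000)[:2].round(1))
E
```

```text
((278.2930908203125, 103.67241668701172), 35.431236267089844)
cup [9.31e+01 1.00e-01 1.16e+02]
215 167 90.0 [ 34.  -66.3]
235 167 94.0 [ 34.  -45.4]
255 167 86.0 [ 34.  -24.4]
275 167 86.0 [34.1 -3.5]
295 167 79.0 [34.1 17.4]
315 167 77.0 [34.1 38.4]
335 166 67.0 [35.1 59.3]
355 168 90.0 [33.1 80.3]
```

View pics/w10.png

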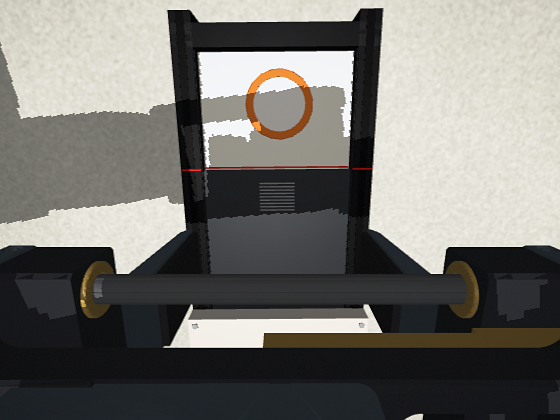

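The cup stands upright with its lid centred at (278,104), about 59 mm past the line. The shutter edge is still on the line at row ~167, and the gripper is clear of everything.

```bash
python3 -c "
from cell import arm
print(arm.finish_job())"
```

```text
the job is handed in; nothing more can be done
None
```

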